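# Set the roller press to its gauge

### The job

Set the small green roller press for the brass gauge. With the roller still raised, slide the gauge flat and lengthways between the two aluminium side guides and under the roller until its rear end is flush with the front ends of the guides; then turn the black knob on top clockwise until its white pointer is on the red mark, so that the roller bears on the gauge. Leave the tape, paint tube, bottle, jar and tub where they stand.

Things in the scene. Friction and masses are not known exactly. Their poses are not given: they have to be found in the camera images.
- gauge: loose flat brass gauge blade, 130 x 54 x 8 mm, 0.22 kg, plain rectangle with a scribed line near each end and a dark hanging hole near one end (either end may go in first, either face up). Origin at its very centre; x along its 130 mm length, z through its thickness. Starts flat on the table, on the right, in one of three places that it shares with the tape roll and the paint tube.
- press: small green bench roller press, fixed; place and yaw vary. Origin on the table under the roller's middle; x = infeed direction (the gauge enters along +x), y left, z up. Steel bed: top 16 mm above the table, x -165 to +60 mm, 148 mm wide. Cheeks and crosshead: x +-30, y +-86 mm, 116 mm high. A crank sticks out of the left cheek to y +151 mm, 60 to 80 mm up, x 0 to 65 mm
- guide_mouth (a point): the middle between the front ends of the two aluminium side guides, on the bed's surface; axes as the press. It is at x -105 mm of the press; from there the guides run 77 mm along +x. They are 13 mm high, 8 mm thick, 58 mm apart (2 mm play each side of the gauge); their first 15 mm flare outward 5 mm a side. Thumb screws 16 mm over the bed at 43 mm behind the mouth, +-48 mm aside
- roller: spring-loaded steel roller over the bed, 36 mm diameter, 96 mm long along the press's y; origin at its centre. Its underside stands 13 mm over the bed at knob value 0 and drops 5 mm per rad, so it meets the 8 mm gauge near 1.0; lowered to the mark it shuts the gauge out
- gauge_home (a point): where the gauge's centre must come: 65 mm behind guide_mouth along the press's +x, 4 mm above the bed; axes as the press
- knob (a joint): turn of the black bar knob about its upright axis, rad; grows clockwise seen from above and lowers the roller; starts between 0.05 and 0.55; the red mark is at 1.2; end stop at 1.55; stays where it is left
- knob_grip (a point): on the knob's axis, half way up its bar, 138 mm above the table (the bar is 50 x 14 x 26 mm, its top 151 mm above the table). On the press, the pointer end of the bar points 1.2 rad minus the knob value counter-clockwise (seen from above) of the direction to the red mark
- knob_pointer (a point): pointer end of the knob's bar, 25 mm from the axis, on the white line
- index_mark (a point): the red mark on the white dial plate, 31 mm from the knob's axis toward the press's front (-x); the black strokes are 0.2 rad apart
- tape_roll: bystander: roll of masking tape lying flat, 100 mm across, 25 mm high; origin at the centre of its underside
- paint_tube: bystander: oil paint tube with a blue band, lying, 134 x 33 x 24 mm; origin under its middle, its own y along its length
- bottle: bystander: white one-litre bottle, 66 x 91 mm, 236 mm tall, standing to the right of the press; origin at the centre of its underside
- blue_jar: bystander: paint jar with a blue lid, 63 mm across, 66 mm tall, to the left of the press; origin at the centre of its underside
- gesso_tub: bystander: tub with a pink lid, 69 mm across, 66 mm tall, to the left of the press; origin at the centre of its underside
There are look-alikes about, which are no part of the job. Several things look just like the gauge: the one meant starts nearest to the robot's base.

How it is judged:
On the way:
1. the gauge lies home between the guides (rear end flush within 5 mm, square, flat on the bed) while the knob has not yet been turned past 0.9 rad (x of gauge in the frame of gauge_home between -0.005 and 0.005 m and y of gauge in the frame of gauge_home between -0.004 and 0.004 m and z of gauge in the frame of gauge_home between -0.003 and 0.003 m and angle between the x axis of gauge and the x axis of press, either way round below 0.08 rad and angle between gauge's own x axis and vertical between 1.52 and 1.62 rad and value of joint knob below 0.9 rad), for 0.2 s.
At the end, for the whole second after the job is handed in: the gauge rests flat on the bed between the guides, its rear end flush with their front ends within 5 mm, square within 0.08 rad; the knob's pointer is on the red mark within 0.11 rad and the roller bears on the gauge (x of gauge in the frame of gauge_home between -0.005 and 0.005 m and y of gauge in the frame of gauge_home between -0.004 and 0.004 m and z of gauge in the frame of gauge_home between -0.003 and 0.003 m and angle between the x axis of gauge and the x axis of press, either way round below 0.08 rad and angle between gauge's own x axis and vertical between 1.52 and 1.62 rad and value of joint knob between 1.09 and 1.31 rad and contact force between roller and gauge above 0.5 N and linear speed of gauge below 0.01 m/s and velocity of joint knob below 0.05 rad/s); the robot touches nothing.
It fails at once if the roll of masking tape is shifted more than 15 mm or tipped (distance of tape_roll from where it was at the start of the episode above 0.015 m or angle between tape_roll's own z axis and vertical above 0.3 rad).
It fails at once if the paint tube is shifted more than 15 mm or tipped (distance of paint_tube from where it was at the start of the episode above 0.015 m).
It fails at once if the white bottle is shifted more than 15 mm or tipped (distance of bottle from where it was at the start of the episode above 0.015 m or angle between bottle's own z axis and vertical above 0.3 rad).
It fails at once if the blue-lidded jar is shifted more than 15 mm or tipped (distance of blue_jar from where it was at the start of the episode above 0.015 m or angle between blue_jar's own z axis and vertical above 0.3 rad).
It fails at once if the pink-lidded tub is shifted more than 15 mm or tipped (distance of gesso_tub from where it was at the start of the episode above 0.015 m or angle between gesso_tub's own z axis and vertical above 0.3 rad).
It also fails if it takes over 69 s, if anything falls off the work surface, if the arm or the gripper's body presses on something with over 40 N, if the wrist force passes 120 N, or if a joint passes its speed limit or range.

### The arm

A 6-joint arm with a two-finger parallel gripper is mounted at the origin on a cart in front of the work surface, level with it; the furniture and walls round the work are solid. World frame = base frame: x ahead of the robot, y to its left, z up, the work surface at z = 0. Lengths are in m, angles in rad, forces in N, time in s.
With the tool pointing down it reaches from about 0.2 to 0.875 m from the base axis. Payload 3.4 kg.
Tool frame: the origin (TCP) lies at the very end of the fingers, on their centre line; the grasp point (between the pads) lies 19 mm behind it (robot.pinch_z is the distance from the TCP to the grasp point, in m); z points along the fingers, y is the direction in which the jaws open and shut (so a half turn about z gives the same grasp; the last joint's range is limited). The gripper opens to 94 mm and grips with 3 to 60 N. Pads are 16 mm wide; open, the fingers measure 119 mm over their backs; the gripper's body (75 mm by 177 mm) begins 78 mm behind the grasp point.
Start: joints at [0.983, 0.276, 1.505, -0, 1.361, -0.121], TCP at [0.259, 0.514, 0.205] pointing down, gripper open.
Joint ranges: [-2.89, 2.89], [-0.75, 2.08], [0.22, 2.7], [-1.18, 4.32], [0.11, 2.71], [-2.7, 2.7]. Speed limits (rad/s): [2.57, 2.57, 3.14, 3.14, 3.14, 3.14].

### API

Orientations are given as a unit quaternion [w, x, y, z].
In Python, from bench import robot gives the robot as it stands.
- The arm moves only by the shell command python3 -m jog 'ROWS' [FORCE]. ROWS is JSON, a list of rows, each an object with "dp": the shift along the tool's x, y, z in mm, a list of three; "rotation": the turn, a rotation vector about the tool's x, y, z in degrees, a list of three; "grip": the opening, from 0 (shut) to 1 (fully open). In form: [{"dp": [tx, ty, tz], "rotation": [wx, wy, wz], "grip": grip}, ...]. A call has 1 to 8 rows; each row is the pose to reach, as a shift and turn from the pose commanded when the call began, along the tool's axes at that moment; what a row does not reach only later rows make up. A row lasts 1/12 s, in which the tool goes at most 41.7 mm and 7.16 degrees, less where a joint would pass 70% of its speed; a pose out of reach is approached as far as the arm can. A call with a gripper value outside its range is refused whole. The fingers move at their own pace and stop on an object; FORCE is the grip in N (left out, the last holds). Time passes only in rows, so rows that repeat a pose let the fingers close. It gives the time, the measured TCP pose, the force and the opening at its end, in the units of the state.
- robot.get_obs(): the state, without advancing time (a new reading comes with each control period).
- robot.capture(name): name is "scene" or "top" or "wrist"; returns a dict with "color" (480x640x3 uint8, red, green, blue), "depth" (480x640 float32, m along the optical axis (not along the pixel's ray), 0 where there is no reading), "intrinsics" (3x3 intrinsics, pixels), "R" (3x3) and "t" (3): a world point X has camera coordinates R X + t. Camera axes: x right, y down, z forward; pixel columns grow to the right and rows downward; lengths in m; the calibration is good to about 2 mm. A picture is of the moment at which its call begins.
- robot.hand_in(): hands the job in, once; it reports no verdict.
The state is a dict: "time_s": time; "qpos": joint angles; "dq": joint speeds; "joint_torque": joint torques, N m; "position": TCP position; "tcp_rot": TCP orientation; "force": force on the tool from outside, world axes, zero at the start; "wrist_torque": the same for the moment, N m; "grip_width": finger opening in m.
Only numpy, scipy, OpenCV 4.12 (cv2) and the standard library are available. Lean on these libraries where they do the work, as an engineer would, in place of code of your own. Each camera call takes 0.05 s, during which the arm holds its last target. There are 200 camera calls.

## Working session

There is one attempt and no reset: what is moved stays moved. The work goes in short steps, Python scripts to look and compute and a shell command to move; the robot and the scene stay as the last step left them, time stands still between calls to the robot, and variables do not carry over. Pictures are saved under pics/ and viewed, on a budget of 10 in all, crops included, one or two more only if the job needs it, and the job is handed in when it is done.

```bash
ls; mkdir -p pics
cat > h.py <<'E'
import numpy as np, cv2
from bench import robot
from scipy.spatial.transform import Rotation as R
def cap(n):
    c=robot.capture(n); np.savez(f'{n}.npz',**c); return c
def cloud(c):
    d=c['depth'];v,u=np.mgrid[:480,:640];K=c['intrinsics']
    p=np.stack([(u-K[0,2])/K[0,0]*d,(v-K[1,2])/K[1,1]*d,d],-1)
    return (p-c['t'])@c['R']
def save(im,n): cv2.imwrite(f'pics/{n}.png',im[...,::-1])
E
python3 - <<'E'
from h import *
a=cap('top');b=cap('scene');save(a['color'],'top');save(b['color'],'scene')
print(a['t'],a['R'],a['intrinsics']);print(robot.get_obs())
E
```

```text
pics
[-0.0195858   0.60835052  1.43539795] [[ 0.02753168 -0.99955364  0.01159893]
 [-0.99643395 -0.02836787 -0.07946481]
 [ 0.07975837 -0.00936976 -0.99677019]] [[614.69532342   0.         320.67138374]
 [  0.         614.69532342 253.48349993]
 [  0.           0.           1.        ]]
{'time_s': 0.1, 'qpos': array([ 9.83013876e-01,  2.76517277e-01,  1.50596335e+00, -2.04855704e-05,
        1.36072812e+00, -1.20990891e-01]), 'dq': array([ 1.20845859e-03, -9.47284737e-05, -3.05418944e-03,  1.62489609e-04,
        2.48619749e-03, -1.43174821e-04]), 'joint_torque': array([ 7.78274498e-04, -4.05454409e+01, -2.37779617e+01,  7.03947362e-02,
        2.98420375e-02, -1.82458575e-05]), 'position': array([0.2584901 , 0.51306002, 0.20471672]), 'tcp_rot': array([-2.71011531e-04,  2.31280398e-01,  9.72886799e-01, -7.61311360e-04]), 'force': array([-0.27609578, -0.52500551,  0.21856679]), 'wrist_torque': array([ 0.06962078, -0.04197598, -0.02626564]), 'grip_width': 0.09357957344341163}
```

View pics/top.png

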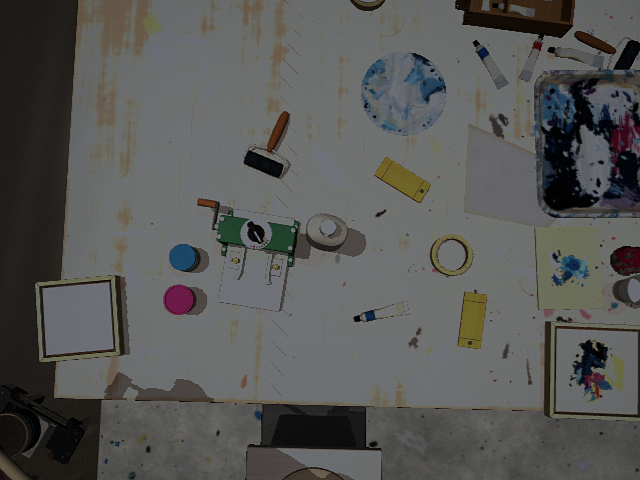

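View pics/scene.png

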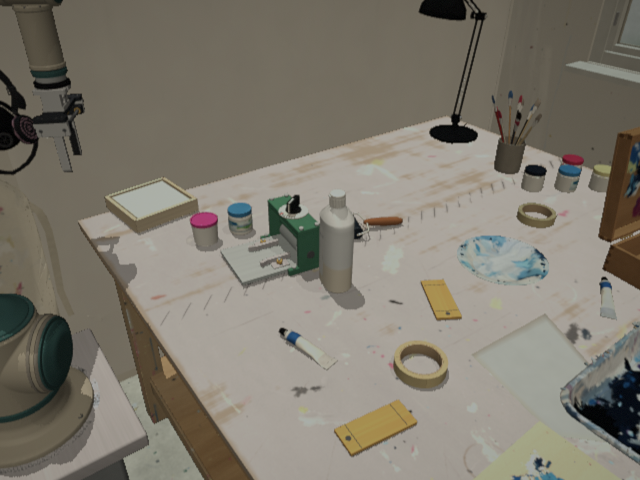

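Top view: there are two gauge-like brass plates, A at (472,320) and B at (403,180). The base is at about (312,514), so A is the nearer one and fits. The press is at (257,235), with its mouth toward the bottom of the image (towards the robot). Next I'll measure these and confirm A in an enlarged crop.

Run:
```python
from h import *
a=dict(np.load('top.npz'));P=cloud(a);im=a['color']
hsv=cv2.cvtColor(im,cv2.COLOR_RGB2HSV)
def pts(m,z0,z1,box):
    x0,x1,y0,y1=box;mm=np.zeros_like(m);mm[y0:y1,x0:x1]=1
    m=m&mm&(P[...,2]>z0)&(P[...,2]<z1);return P[m]
yel=(hsv[...,0]>15)&(hsv[...,0]<35)&(hsv[...,1]>110)
for n,b in dict(A=(450,495,285,355),B=(370,435,150,208)).items():
    p=pts(yel,-.01,.03,b);r=cv2.minAreaRect((p[:,:2]*1000).astype(np.float32));print(n,len(p),r,p[:,2].mean(),np.hypot(*r[0]))
    print(cv2.boxPoints(r))
g=(hsv[...,0]>60)&(hsv[...,0]<90)&(hsv[...,1]>80)
p=pts(g,.10,.13,(190,320,190,270));r=cv2.minAreaRect((p[:,:2]*1000).astype(np.float32));print('cross',len(p),r,p[:,2].mean());print(cv2.boxPoints(r))
allm=np.ones_like(g)
p=pts(allm,.010,.022,(205,300,245,320));r=cv2.minAreaRect((p[:,:2]*1000).astype(np.float32));print('bed',len(p),r,p[:,2].mean());print(cv2.boxPoints(r))
p=pts(allm,.14,.16,(235,280,210,260));print('knob',len(p),p.mean(0),cv2.minAreaRect((p[:,:2]*1000).astype(np.float32)))
A=cv2.resize(im[270:370,420:520],(400,400),interpolation=cv2.INTER_CUBIC)
B=cv2.resize(im[195:315,205:325],(400,400),interpolation=cv2.INTER_CUBIC)
save(np.clip(np.hstack([A,B]).astype(float)*1.5,0,255).astype(np.uint8),'crop')
```

```text
A 1187 ((461.2880554199219, -369.3134460449219), (55.30630874633789, 129.3848114013672), 83.20281219482422) 0.007532476777633659 590.9137767074553
[[ 393.77747 -389.11557]
 [ 522.25287 -404.42892]
 [ 528.79865 -349.51132]
 [ 400.32324 -334.19797]]
B 1135 ((796.401123046875, -195.75326538085938), (130.2218017578125, 55.50897979736328), 59.38917541503906) 0.007559741129722651 820.1061453846038
[[ 739.3596  -237.658  ]
 [ 787.1332  -265.92337]
 [ 853.4426  -153.84853]
 [ 805.66907 -125.58316]]
cross 1208 ((642.177978515625, 144.0272979736328), (171.6382598876953, 60.121334075927734), 82.50602722167969) 0.11538421768856236
[[601.1814    62.861748]
 [660.7892    55.020622]
 [683.17456  225.19284 ]
 [623.5668   233.03397 ]]
bed 3207 ((534.6145629882812, 154.20957946777344), (172.31314086914062, 172.91761779785156), 85.37599182128906) 0.01586803168684654
[[441.49152  75.30345]
 [613.8463   61.36342]
 [627.7376  233.1157 ]
 [455.3828  247.05574]]
knob 149 [0.64195294 0.14392314 0.14928674] ((642.54296875, 144.3739471435547), (50.8174934387207, 13.875687599182129), 32.190956115722656)
```

View pics/crop.png

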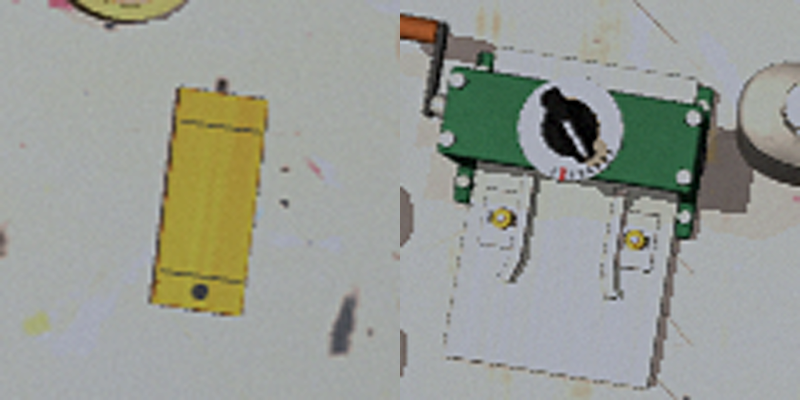

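Crop: the left half shows A as a plain brass rectangle with two scribed lines and a hole at (200,292), so it is the gauge. On the right half the pointer points right and down from the knob at (570,130), and the red mark is at (562,173). That puts the knob at about 0.51. The gauge yaw is -6.8° and the press yaw about -7.5°.

```bash
cat > go.py <<'E'
# go.py x y z(m) tooly_azimuth(deg): prints tool-frame dp (mm) and rotation (deg) to the target
import sys; from h import *
x,y,z,az=map(float,sys.argv[1:5]); o=robot.get_obs()
q=o['tcp_rot'];Rc=R.from_quat(q,scalar_first=True)
best=None
for k in(0,180):
    a=np.radians(az+k);Y=np.array([np.cos(a),np.sin(a),0]);Z=np.array([0,0,-1.]);X=np.cross(Y,Z)
    rv=(Rc.inv()*R.from_matrix(np.c_[X,Y,Z])).as_rotvec(degrees=True)
    if best is None or np.linalg.norm(rv)<np.linalg.norm(best):best=rv
d=np.array([x,y,z])-o['position']
print('dp',(Rc.inv().apply(d)*1000).round(1),'rot',best.round(2),'rows',np.ceil(max(np.linalg.norm(d)/.0417,np.linalg.norm(best)/7.16)),'q',o['qpos'].round(2),'t',o['time_s'])
E
cat > pr.py <<'E'
# press-frame (mm) -> world
import numpy as np
def W(x,y=0,o=(642.2,144.0),yaw=-7.5):
    c,s=np.cos(np.radians(yaw)),np.sin(np.radians(yaw));return (o[0]+c*x-s*y)/1000,(o[1]+s*x+c*y)/1000
E
python3 - <<'E'
from h import *;from pr import W
a=dict(np.load('top.npz'));P=cloud(a)
for n,(x0,x1,y0,y1),z0 in [('bottle',(300,352,205,255),.1),('jar',(165,203,240,275),.055),('tub',(160,200,280,318),.055)]:
    p=P[y0:y1,x0:x1].reshape(-1,3);p=p[(p[:,2]>z0)&(p[:,2]<.25)];print(n,p.min(0).round(3),p.max(0).round(3))
print(W(-175),W(-116),W(-40),W(-200))
E
python3 go.py .4613 -.3693 .12 83.2
```

```text
bottle [ 0.614 -0.057  0.1  ] [0.681 0.032 0.241]
jar [0.558 0.286 0.056] [0.618 0.347 0.074]
tub [0.457 0.287 0.055] [0.524 0.357 0.073]
(np.float64(0.4686971492595832), np.float64(0.16684208363850903)) (np.float64(0.527192396080638), np.float64(0.159141038297526)) (np.float64(0.6025422055450477), np.float64(0.14922104768880207)) (np.float64(0.443911027725238), np.float64(0.17010523844401032))
dp [-578.2 -696.6   85.7] rot [ -0.09  -0.03 -19.94] rows 22.0 q [ 0.98  0.28  1.51 -0.    1.36 -0.12] t 0.1
```

```bash
python3 -m jog '[{"dp":[-200,-240,0],"rotation":[0,0,-20],"grip":1},{"dp":[-200,-240,0],"rotation":[0,0,-20],"grip":1},{"dp":[-200,-240,0],"rotation":[0,0,-20],"grip":1},{"dp":[-200,-240,0],"rotation":[0,0,-20],"grip":1},{"dp":[-200,-240,0],"rotation":[0,0,-20],"grip":1},{"dp":[-200,-240,0],"rotation":[0,0,-20],"grip":1},{"dp":[-200,-240,0],"rotation":[0,0,-20],"grip":1},{"dp":[-200,-240,0],"rotation":[0,0,-20],"grip":1}]' 30; python3 go.py .4613 -.3693 .15 83.2
```

```text
time_s: 0.77
position: [0.329, 0.2055, 0.2052]
tcp_rot: [-0.0, 0.06, 0.998, -0.001]
force: [0.2, 0.2, -0.7]
grip_width: 0.0937
dp [-199.8 -554.8   56.4] rot [-0.12  0.01 -0.04] rows 15.0 q [ 0.38 -0.01  1.85 -0.    1.3  -1.07] t 0.7667
```

```bash
python3 -m jog '[{"dp":[-100,-277,0],"rotation":[0,0,0],"grip":1},{"dp":[-100,-277,0],"rotation":[0,0,0],"grip":1},{"dp":[-100,-277,0],"rotation":[0,0,0],"grip":1},{"dp":[-100,-277,0],"rotation":[0,0,0],"grip":1},{"dp":[-100,-277,0],"rotation":[0,0,0],"grip":1},{"dp":[-100,-277,0],"rotation":[0,0,0],"grip":1},{"dp":[-100,-277,0],"rotation":[0,0,0],"grip":1},{"dp":[-100,-277,0],"rotation":[0,0,0],"grip":1}]'; python3 -m jog '[{"dp":[-100,-278,55],"rotation":[0,0,0],"grip":1},{"dp":[-100,-278,55],"rotation":[0,0,0],"grip":1},{"dp":[-100,-278,55],"rotation":[0,0,0],"grip":1},{"dp":[-100,-278,55],"rotation":[0,0,0],"grip":1},{"dp":[-100,-278,55],"rotation":[0,0,0],"grip":1},{"dp":[-100,-278,55],"rotation":[0,0,0],"grip":1},{"dp":[-100,-278,55],"rotation":[0,0,0],"grip":1},{"dp":[-100,-278,55],"rotation":[0,0,0],"grip":1}]'; python3 go.py .4613 -.3693 .15 83.2
python3 - <<'E'
from h import *
a=cap('wrist');save(a['color'],'w1');P=cloud(a);im=a['color']
hsv=cv2.cvtColor(im,cv2.COLOR_RGB2HSV)
m=(hsv[...,0]>15)&(hsv[...,0]<35)&(hsv[...,1]>110)&(abs(P[...,2]-.006)<.012)&(a['depth']>0)
p=P[m];p=p[(abs(p[:,0]-.461)<.09)&(abs(p[:,1]+.369)<.06)]
r=cv2.minAreaRect((p[:,:2]*1000).astype(np.float32));print(len(p),r,p[:,2].mean());print(cv2.boxPoints(r))
E
```

```text
time_s: 1.43
position: [0.3979, -0.0845, 0.2054]
tcp_rot: [0.001, 0.062, 0.998, -0.002]
force: [0.7, 0.7, 0.4]
grip_width: 0.0944
time_s: 2.1
position: [0.4637, -0.3711, 0.1482]
tcp_rot: [-0.0, 0.06, 0.998, -0.001]
force: [0.1, 0.2, -0.5]
grip_width: 0.0937
dp [ 2.6  1.5 -1.8] rot [-0.12 -0.01 -0.12] rows 1.0 q [-0.79  0.34  1.56 -0.    1.24 -2.24] t 2.1
8423 ((460.37579345703125, -368.2032775878906), (52.19639205932617, 128.18466186523438), 83.26445007324219) 0.008692611412815798
[[ 393.66486 -386.60416]
 [ 520.9648  -401.63852]
 [ 527.08673 -349.8024 ]
 [ 399.7868  -334.76804]]
```

View pics/w1.png

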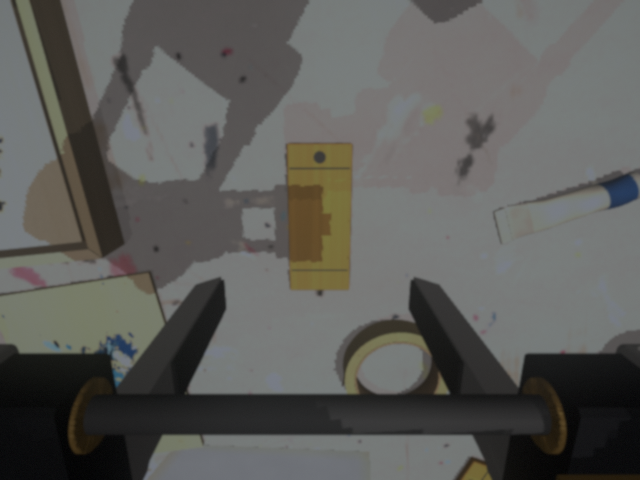

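The gauge sits centred between the open fingers, from (288,143) to (352,290). The tape is at (390,370), clear of the fingers. Now I'll descend to z 3 mm and grip.

```bash
python3 -m jog '[{"dp":[3,2,100],"rotation":[0,0,0],"grip":1},{"dp":[3,2,100],"rotation":[0,0,0],"grip":1},{"dp":[3,2,100],"rotation":[0,0,0],"grip":1},{"dp":[3,2,125],"rotation":[0,0,0],"grip":1},{"dp":[3,2,138],"rotation":[0,0,0],"grip":1},{"dp":[3,2,144],"rotation":[0,0,0],"grip":1},{"dp":[3,2,144.5],"rotation":[0,0,0],"grip":1},{"dp":[3,2,144.5],"rotation":[0,0,0],"grip":1}]'; python3 go.py .4605 -.3685 .003 83.2
```

```text
time_s: 2.82
position: [0.4604, -0.3623, 0.0065]
tcp_rot: [0.0, 0.058, 0.998, 0.0]
force: [0.4, 0.4, 0.8]
grip_width: 0.094
dp [-0.8 -6.1  3.5] rot [0.01 0.01 0.1 ] rows 1.0 q [-0.79  0.47  1.75  0.    0.92 -2.24] t 2.8167
```

```bash
python3 -m jog '[{"dp":[-0.5,-5,3],"rotation":[0,0,0],"grip":1},{"dp":[-0.5,-5,3],"rotation":[0,0,0],"grip":1},{"dp":[-0.5,-5,3],"rotation":[0,0,0],"grip":0.5},{"dp":[-0.5,-5,3],"rotation":[0,0,0],"grip":0.4},{"dp":[-0.5,-5,3],"rotation":[0,0,0],"grip":0.4},{"dp":[-0.5,-5,3],"rotation":[0,0,0],"grip":0.4},{"dp":[-0.5,-5,3],"rotation":[0,0,0],"grip":0.4},{"dp":[-0.5,-5,3],"rotation":[0,0,0],"grip":0.4}]' 40; python3 go.py .4605 -.3685 .06 82.5
```

```text
time_s: 3.48
position: [0.46, -0.3681, 0.003]
tcp_rot: [0.0, 0.059, 0.998, 0.0]
force: [0.8, -0.1, 0.1]
grip_width: 0.0574
dp [ -0.6  -0.3 -57. ] rot [0.01 0.   0.75] rows 2.0 q [-0.79  0.47  1.75  0.    0.92 -2.25] t 3.4833
```

```bash
python3 -m jog '[{"dp":[0,0,0],"rotation":[0,0,0],"grip":0.3},{"dp":[0,0,0],"rotation":[0,0,0],"grip":0.3},{"dp":[0,0,0],"rotation":[0,0,0],"grip":0.3},{"dp":[0,0,-15],"rotation":[0,0,0],"grip":0.3},{"dp":[0,0,-40],"rotation":[0,0,0],"grip":0.3},{"dp":[0,0,-80],"rotation":[0,0,0],"grip":0.3},{"dp":[0,0,-100],"rotation":[0,0,0],"grip":0.3},{"dp":[0,0,-100],"rotation":[0,0,0],"grip":0.3}]' 45; python3 go.py .445 .17 .11 82.5
python3 - <<'E'
from h import *
a=cap('wrist');P=cloud(a);im=a['color']
hsv=cv2.cvtColor(im,cv2.COLOR_RGB2HSV)
m=(hsv[...,0]>15)&(hsv[...,0]<35)&(hsv[...,1]>110)&(P[...,2]>.06)&(a['depth']>0)
p=P[m];o=robot.get_obs()
r=cv2.minAreaRect((p[:,:2]*1000).astype(np.float32));print(len(p),r,'z',p[:,2].min(),p[:,2].max());print(o['position'],o['grip_width'])
print(np.linalg.lstsq(np.c_[p[:,:2]-p[:,:2].mean(0),np.ones(len(p))],p[:,2],rcond=None)[0])
E
```

```text
time_s: 4.15
position: [0.4625, -0.3705, 0.1075]
tcp_rot: [0.004, 0.059, 0.998, -0.003]
force: [1.3, -0.4, -2.0]
grip_width: 0.0527
dp [ 80.7 534.7  -6.1] rot [-0.32  0.43  0.76] rows 13.0 q [-0.79  0.37  1.63  0.    1.14 -2.25] t 4.15
25767 ((460.14959716796875, -359.0845031738281), (77.72411346435547, 120.90667724609375), 82.81085205078125) z 0.10905068787048781 0.23118256244890645
[ 0.46109135 -0.36915558  0.10478124] 0.053100825412049565
[-0.10459687  0.34253208  0.12414665]
```

```bash
python3 -m jog '[{"dp":[40,270,0],"rotation":[0,0,0.7],"grip":0.3},{"dp":[40,270,0],"rotation":[0,0,0.7],"grip":0.3},{"dp":[40,270,0],"rotation":[0,0,0.7],"grip":0.3},{"dp":[40,270,0],"rotation":[0,0,0.7],"grip":0.3},{"dp":[40,270,0],"rotation":[0,0,0.7],"grip":0.3},{"dp":[40,270,0],"rotation":[0,0,0.7],"grip":0.3},{"dp":[40,270,0],"rotation":[0,0,0.7],"grip":0.3},{"dp":[40,270,0],"rotation":[0,0,0.7],"grip":0.3}]'; python3 -m jog '[{"dp":[40,265,0],"rotation":[0,0,0],"grip":0.3},{"dp":[40,265,0],"rotation":[0,0,0],"grip":0.3},{"dp":[40,265,0],"rotation":[0,0,0],"grip":0.3},{"dp":[40,265,0],"rotation":[0,0,0],"grip":0.3},{"dp":[40,265,0],"rotation":[0,0,0],"grip":0.3},{"dp":[40,265,0],"rotation":[0,0,0],"grip":0.3},{"dp":[40,265,0],"rotation":[0,0,0],"grip":0.3},{"dp":[40,265,0],"rotation":[0,0,0],"grip":0.3}]';  python3 go.py .4588 .1682 .06 82.5
python3 - <<'E'
from h import *
a=cap('wrist');P=cloud(a);im=a['color'];save(im,'w2')
hsv=cv2.cvtColor(im,cv2.COLOR_RGB2HSV);o=robot.get_obs();z=o['position'][2]
m=(hsv[...,0]>15)&(hsv[...,0]<35)&(hsv[...,1]>110)&(abs(P[...,2]-z-.005)<.025)&(a['depth']>0)
p=P[m]
r=cv2.minAreaRect((p[:,:2]*1000).astype(np.float32));print(len(p),r,'z',p[:,2].min(),p[:,2].max());print(o['position'],o['grip_width'])
print(np.linalg.lstsq(np.c_[p[:,:2]-p[:,:2].mean(0),np.ones(len(p))],p[:,2],rcond=None)[0])
E
```

```text
time_s: 4.87
position: [0.4483, -0.0898, 0.1005]
tcp_rot: [-0.003, 0.063, 0.998, 0.002]
force: [-0.7, -0.3, -2.3]
grip_width: 0.0529
time_s: 5.53
position: [0.4456, 0.1756, 0.1011]
tcp_rot: [-0.001, 0.063, 0.998, 0.0]
force: [0.1, -0.4, -2.4]
grip_width: 0.053
dp [-14.1  -5.7  41.1] rot [ 0.03 -0.17  0.29] rows 2.0 q [ 0.23  0.22  1.86  0.    1.06 -1.22] t 5.5333
23225 ((441.9657287597656, 176.59661865234375), (54.41165542602539, 120.85614013671875), 82.37733459472656) z 0.10306550535644124 0.1116220547829529
[0.4455383  0.17338625 0.10112402] 0.05309421781725757
[-0.00344878  0.0031237   0.10681298]
```

View pics/w2.png

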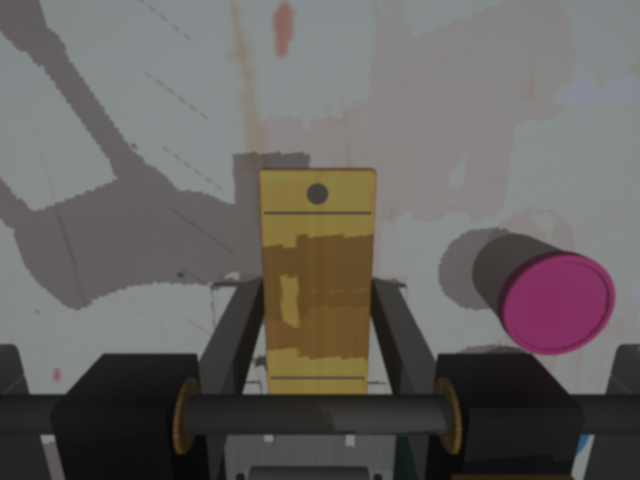

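The gauge is held level and square, with its rear edge at row 170. Before I insert it I'll refine the guide centreline from the stored top view.

Run:
```python
from h import *
a=dict(np.load('top.npz'));P=cloud(a)
p=P[240:300,205:300].reshape(-1,3);p=p[(p[:,2]>.0245)&(p[:,2]<.031)]
c,s=np.cos(np.radians(-7.5)),np.sin(np.radians(-7.5))
d=p[:,:2]*1000-[642.2,144.0];q=np.c_[c*d[:,0]+s*d[:,1],-s*d[:,0]+c*d[:,1]]
for x0 in range(-115,-25,10):
    for sg in(1,-1):
        k=q[(q[:,0]>=x0)&(q[:,0]<x0+10)&(q[:,1]*sg>20)&(q[:,1]*sg<46)]
        if len(k):print(x0,sg,len(k),k[:,1].min().round(1),k[:,1].mean().round(1),k[:,1].max().round(1))
# bed side edges
b=P[240:320,205:300].reshape(-1,3);b=b[abs(b[:,2]-.016)<.004]
d=b[:,:2]*1000-[642.2,144.0];q=np.c_[c*d[:,0]+s*d[:,1],-s*d[:,0]+c*d[:,1]]
for x0 in range(-165,-60,15):
    k=q[(q[:,0]>=x0)&(q[:,0]<x0+15)];print(x0,k[:,1].min().round(1),k[:,1].max().round(1))
print(q[:,0].min())
```

```text
-115 -1 1 -36.2 -36.2 -36.2
-105 1 11 32.4 37.2 40.9
-105 -1 11 -40.6 -36.3 -32.1
-95 1 11 29.2 33.6 37.8
-95 -1 9 -38.9 -33.6 -30.5
-85 1 12 28.3 33.0 37.4
-85 -1 11 -35.9 -32.0 -28.9
-75 1 12 29.5 35.3 44.7
-75 -1 10 -36.6 -32.9 -29.6
-65 1 9 30.3 37.1 44.3
-65 -1 16 -45.3 -37.6 -30.1
-55 1 11 30.6 34.7 45.0
-55 -1 11 -36.7 -32.6 -26.5
-45 1 12 29.5 33.5 37.2
-45 -1 11 -36.3 -33.1 -29.7
-35 1 9 31.6 34.9 39.4
-35 -1 9 -36.1 -32.6 -28.8
-165 -73.3 73.6
-150 -73.0 73.8
-135 -73.4 74.2
-120 -73.3 74.2
-105 -73.6 73.7
-90 -73.6 74.1
-75 -73.4 74.1
-164.90630845290787
```

```bash
python3 -m jog '[{"dp":[-14,-4,20],"rotation":[0,0,0.3],"grip":0.3},{"dp":[-14,-4,45],"rotation":[0,0,0.3],"grip":0.3},{"dp":[-14,-4,60],"rotation":[0,0,0.3],"grip":0.3},{"dp":[-14,-4,60],"rotation":[0,0,0.3],"grip":0.3},{"dp":[-14,-4,60],"rotation":[0,0,0.3],"grip":0.3}]';  python3 -c "
from pr import W
print(W(-185,.4),W(-117,.4))"; python3 go.py .4588 .1686 .0205 82.5
```

```text
time_s: 6.0
position: [0.4589, 0.165, 0.0416]
tcp_rot: [-0.002, 0.068, 0.998, -0.001]
force: [0.3, -1.2, -2.2]
grip_width: 0.0536
(np.float64(0.45883491112273317), np.float64(0.16854392350525907)) (np.float64(0.5262531616961522), np.float64(0.15966814243429556))
dp [ 0.5  3.6 21.1] rot [-0.11 -0.21 -0.34] rows 1.0 q [ 0.2   0.3   1.93 -0.    0.92 -1.23] t 6.0
```

```bash
python3 -m jog '[{"dp":[0,2.5,10],"rotation":[0,0,-0.2],"grip":0.3},{"dp":[0,2.5,18],"rotation":[0,0,-0.2],"grip":0.3},{"dp":[0,2.5,21],"rotation":[0,0,-0.2],"grip":0.3},{"dp":[0,2.5,21],"rotation":[0,0,-0.2],"grip":0.3},{"dp":[0,2.5,21],"rotation":[0,0,-0.2],"grip":0.3},{"dp":[0,2.5,21],"rotation":[0,0,-0.2],"grip":0.3}]'; python3 go.py .5263 .1597 .0205 82.5
```

```text
time_s: 6.5
position: [0.4607, 0.1695, 0.0223]
tcp_rot: [0.0, 0.066, 0.998, 0.0]
force: [-0.4, -0.0, -2.5]
grip_width: 0.0528
dp [-66.3  -1.1   1.9] rot [ 0.02  0.05 -0.03] rows 2.0 q [ 0.21  0.33  1.95  0.    0.86 -1.23] t 6.5
```

```bash
python3 -m jog '[{"dp":[-8,-1,1.5],"rotation":[0,0,0],"grip":0.3},{"dp":[-18,-1,1.5],"rotation":[0,0,0],"grip":0.3},{"dp":[-28,-1,1.5],"rotation":[0,0,0],"grip":0.3},{"dp":[-38,-1,1.5],"rotation":[0,0,0],"grip":0.3},{"dp":[-48,-1,1.5],"rotation":[0,0,0],"grip":0.3},{"dp":[-57,-1,1.5],"rotation":[0,0,0],"grip":0.3},{"dp":[-64,-1,1.5],"rotation":[0,0,0],"grip":0.3},{"dp":[-64,-1,1.5],"rotation":[0,0,0],"grip":0.3}]'; python3 go.py .5263 .1597 .019 82.5
```

```text
time_s: 7.17
position: [0.5261, 0.1598, 0.0205]
tcp_rot: [0.001, 0.066, 0.998, 0.0]
force: [0.5, -0.6, -2.7]
grip_width: 0.0529
dp [-0.2 -0.   1.5] rot [ 0.03  0.12 -0.08] rows 1.0 q [ 0.17  0.4   1.82 -0.    0.91 -1.27] t 7.1667
```

```bash
python3 -m jog '[{"dp":[0,0,1],"rotation":[0,0,0],"grip":0.3},{"dp":[0,0,1.5],"rotation":[0,0,0],"grip":0.3},{"dp":[0,0,1.5],"rotation":[0,0,0],"grip":0.75},{"dp":[0,0,1.5],"rotation":[0,0,0],"grip":0.75},{"dp":[0,0,1.5],"rotation":[0,0,0],"grip":0.75},{"dp":[0,0,1.5],"rotation":[0,0,0],"grip":0.75}]'; python3 -m jog '[{"dp":[0,0,-15],"rotation":[0,0,0],"grip":0.75},{"dp":[0,0,-40],"rotation":[0,0,0],"grip":0.75},{"dp":[20,0,-60],"rotation":[0,0,0],"grip":0},{"dp":[60,0,-60],"rotation":[0,0,0],"grip":0},{"dp":[90,0,-60],"rotation":[0,0,0],"grip":0},{"dp":[90,0,-60],"rotation":[0,0,0],"grip":0},{"dp":[90,0,-60],"rotation":[0,0,0],"grip":0},{"dp":[90,0,-60],"rotation":[0,0,0],"grip":0}]'
python3 - <<'E'
from h import *
a=cap('top');P=cloud(a);im=a['color'];save(cv2.resize(im[190:330,190:360],(680,560),interpolation=cv2.INTER_CUBIC),'t2')
b=cap('wrist');save(b['color'],'w3')
for c in(a,b):
    P=cloud(c);hsv=cv2.cvtColor(c['color'],cv2.COLOR_RGB2HSV)
    m=(hsv[...,0]>15)&(hsv[...,0]<35)&(hsv[...,1]>110)&(abs(P[...,2]-.022)<.008)&(c['depth']>0)
    p=P[m];p=p[(p[:,0]<.62)&(abs(p[:,1]-.16)<.05)]
    if len(p)<20:print(len(p));continue
    d=p[:,:2]*1000-[642.2,144.0];cc,s=np.cos(np.radians(-7.5)),np.sin(np.radians(-7.5));q=np.c_[cc*d[:,0]+s*d[:,1],-s*d[:,0]+cc*d[:,1]]
    print(len(p),q.min(0),q.max(0),np.percentile(p[:,2],[2,50,98]),cv2.minAreaRect(q.astype(np.float32)))
print(robot.get_obs()['grip_width'])
E
python3 go.py .43 .172 .0185 82.5
```

```text
time_s: 7.67
position: [0.5235, 0.1601, 0.0192]
tcp_rot: [0.0, 0.066, 0.998, 0.0]
force: [0.1, 0.4, -0.2]
grip_width: 0.07
time_s: 8.33
position: [0.4355, 0.172, 0.0795]
tcp_rot: [0.001, 0.066, 0.998, 0.0]
force: [0.3, -0.6, 1.1]
grip_width: 0.0337
1104 [-180.14200067  -26.84034955] [-53.55686303  55.28877035] [0.01686361 0.02324065 0.02894451] ((-116.87240600585938, 14.16030502319336), (126.6299819946289, 82.09972381591797), 0.08314468711614609)
7411 [-184.63694682  -25.64173261] [-55.3787914   27.48629535] [0.02292311 0.02452882 0.02581242] ((-119.96882629394531, 0.8227939605712891), (129.35784912109375, 52.91969299316406), 0.2025614231824875)
0.025915037291217326
dp [ 6.1 -0.7 60.7] rot [ 0.03  0.09 -0.06] rows 2.0 q [ 0.23  0.23  1.92 -0.    0.99 -1.21] t 8.4333
```

View pics/w3.png

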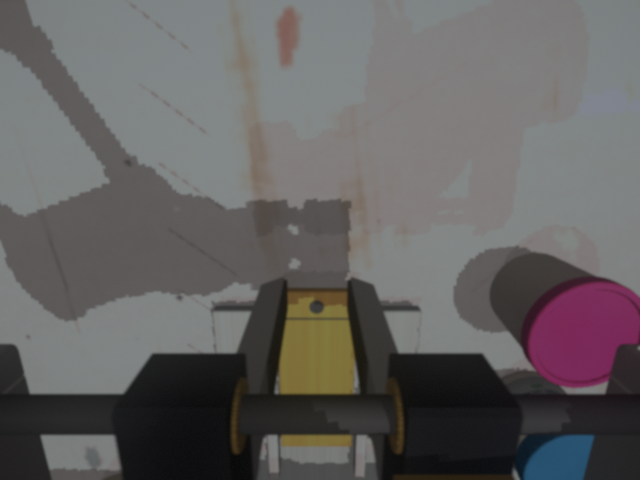

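The wrist view shows the gauge lying flat and square in the guides. Its rear is at about press x -184 (row 290) and the fingers are behind it. Next I'll close fully, lower, and push.

```bash
python3 -m jog '[{"dp":[2,0,0],"rotation":[0,0,0],"grip":0},{"dp":[2,0,20],"rotation":[0,0,0],"grip":0},{"dp":[2,0,45],"rotation":[0,0,0],"grip":0},{"dp":[2,0,58],"rotation":[0,0,0],"grip":0},{"dp":[2,0,60],"rotation":[0,0,0],"grip":0},{"dp":[2,0,60],"rotation":[0,0,0],"grip":0},{"dp":[2,0,60],"rotation":[0,0,0],"grip":0}]'; python3 -c "
from pr import W
print(W(-120,.4),W(-113,.4))"; python3 go.py .5233 .1601 .0195 82.5
```

```text
time_s: 9.02
position: [0.4333, 0.1721, 0.0193]
tcp_rot: [0.0, 0.066, 0.998, 0.0]
force: [-0.6, -0.1, 0.6]
grip_width: 0.0005
(np.float64(0.5232788271120309), np.float64(0.16005972101095572)) (np.float64(0.5302189411416475), np.float64(0.15914603766541535))
dp [-90.8  -0.   -0.2] rot [ 0.02  0.04 -0.06] rows 3.0 q [ 0.23  0.31  2.    0.    0.83 -1.21] t 9.0167
```

```bash
python3 -m jog '[{"dp":[-10,0,0],"rotation":[0,0,0],"grip":0},{"dp":[-20,0,0],"rotation":[0,0,0],"grip":0},{"dp":[-28,0,0],"rotation":[0,0,0],"grip":0},{"dp":[-36,0,0],"rotation":[0,0,0],"grip":0},{"dp":[-44,0,0],"rotation":[0,0,0],"grip":0},{"dp":[-52,0,0],"rotation":[0,0,0],"grip":0},{"dp":[-60,0,0],"rotation":[0,0,0],"grip":0},{"dp":[-60,0,0],"rotation":[0,0,0],"grip":0}]'; python3 -m jog '[{"dp":[-8,0,0],"rotation":[0,0,0],"grip":0},{"dp":[-15,0,0],"rotation":[0,0,0],"grip":0},{"dp":[-21,0,0],"rotation":[0,0,0],"grip":0},{"dp":[-26,0,0],"rotation":[0,0,0],"grip":0},{"dp":[-29,0,0],"rotation":[0,0,0],"grip":0},{"dp":[-30,0,0],"rotation":[0,0,0],"grip":0},{"dp":[-30,0,0],"rotation":[0,0,0],"grip":0},{"dp":[-30,0,0],"rotation":[0,0,0],"grip":0}]'
cat > gm.py <<'E'
from h import *
for n in('top','wrist'):
    c=cap(n);save(c['color'],n+'_now')
    P=cloud(c);hsv=cv2.cvtColor(c['color'],cv2.COLOR_RGB2HSV)
    m=(hsv[...,0]>15)&(hsv[...,0]<35)&(hsv[...,1]>110)&(abs(P[...,2]-.024)<.006)&(c['depth']>0)
    d=P[...,:2]*1000-[642.2,144.0];cc,s=np.cos(np.radians(-7.5)),np.sin(np.radians(-7.5));q=np.stack([cc*d[...,0]+s*d[...,1],-s*d[...,0]+cc*d[...,1]],-1)
    m&=(abs(q[...,1])<29)&(q[...,0]<-30);q=q[m]
    if len(q)<20:print(n,len(q));continue
    print(n,len(q),q.min(0).round(1),q.max(0).round(1),'rear by y-bin',[ (y,np.percentile(q[(q[:,1]>=y)&(q[:,1]<y+8),0],1.0).round(1)) for y in range(-24,24,8) if ((q[:,1]>=y)&(q[:,1]<y+8)).sum()>5],'z',np.median(P[m][:,2]))
o=robot.get_obs();d=o['position'][:2]*1000-[642.2,144.0];print('tcp',cc*d[0]+s*d[1],-s*d[0]+cc*d[1],o['position'],o['force'])
E
python3 gm.py
```

```text
time_s: 9.68
position: [0.495, 0.164, 0.0191]
tcp_rot: [0.002, 0.066, 0.998, 0.0]
force: [0.5, 0.5, 0.7]
grip_width: 0.0002
time_s: 10.35
position: [0.5223, 0.1602, 0.0191]
tcp_rot: [0.001, 0.066, 0.998, 0.0]
force: [-0.4, -0.2, -0.0]
grip_width: 0.0002
top 192 [-71.6 -27.6] [-30.2  27.1] rear by y-bin [(-24, np.float64(-63.8)), (-16, np.float64(-55.5)), (-8, np.float64(-47.5)), (0, np.float64(-40.2)), (8, np.float64(-42.0)), (16, np.float64(-51.8))] z 0.02402044042052391
wrist 1555 [-112.4  -25.8] [-30.   27.3] rear by y-bin [(-24, np.float64(-111.8)), (-16, np.float64(-111.9)), (-8, np.float64(-37.7)), (0, np.float64(-94.3)), (16, np.float64(-112.0))] z 0.024477829107955776
tcp -121.23368367535204 0.4420766534845466 [0.52206119 0.16026247 0.01920253] [-0.05248332 -0.10925892 -0.677413  ]
```

```bash
python3 -m jog '[{"dp":[-2,0,0],"rotation":[0,0,0],"grip":0},{"dp":[-4,0,0],"rotation":[0,0,0],"grip":0},{"dp":[-5.5,0,0],"rotation":[0,0,0],"grip":0},{"dp":[-6.5,0,0],"rotation":[0,0,0],"grip":0},{"dp":[-6.5,0,0],"rotation":[0,0,0],"grip":0},{"dp":[-6.5,0,0],"rotation":[0,0,0],"grip":0},{"dp":[-6.5,0,0],"rotation":[0,0,0],"grip":0}]'; python3 -m jog '[{"dp":[10,0,0],"rotation":[0,0,0],"grip":0},{"dp":[40,0,-30],"rotation":[0,0,0],"grip":0},{"dp":[70,0,-60],"rotation":[0,0,0],"grip":0},{"dp":[90,0,-100],"rotation":[0,0,0],"grip":0.5},{"dp":[90,0,-140],"rotation":[0,0,0],"grip":1},{"dp":[90,0,-170],"rotation":[0,0,0],"grip":1},{"dp":[90,0,-180],"rotation":[0,0,0],"grip":1},{"dp":[90,0,-180],"rotation":[0,0,0],"grip":1}]'
python3 gm.py; python3 -c "
import cv2
a=cv2.imread('pics/top_now.png');cv2.imwrite('pics/t3.png',cv2.resize(a[200:320,200:340],(770,600)[::1],interpolation=cv2.INTER_CUBIC))"
```

```text
time_s: 11.03
position: [0.528, 0.1593, 0.019]
tcp_rot: [-0.0, 0.066, 0.998, -0.0]
force: [-2.4, -0.3, 2.2]
grip_width: 0.0002
time_s: 11.7
position: [0.4413, 0.1717, 0.2021]
tcp_rot: [0.004, 0.066, 0.998, 0.001]
force: [0.4, -0.2, -0.5]
grip_width: 0.0304
top 655 [-105.   -27.2] [-30.2  27. ] rear by y-bin [(-24, np.float64(-103.7)), (-16, np.float64(-104.3)), (-8, np.float64(-103.5)), (0, np.float64(-104.7)), (8, np.float64(-103.8)), (16, np.float64(-104.6))] z 0.023639013346371945
wrist 3182 [-106.8  -25.6] [-30.   27.1] rear by y-bin [(-24, np.float64(-106.0)), (-16, np.float64(-106.0)), (-8, np.float64(-105.8)), (0, np.float64(-105.8)), (8, np.float64(-106.0)), (16, np.float64(-105.8))] z 0.024508262829421725
tcp -205.38193725944686 0.19538272303509885 [0.43860064 0.17100143 0.19809614] [-0.19061877 -0.58288328  0.04706802]
```

View pics/wrist_now.png

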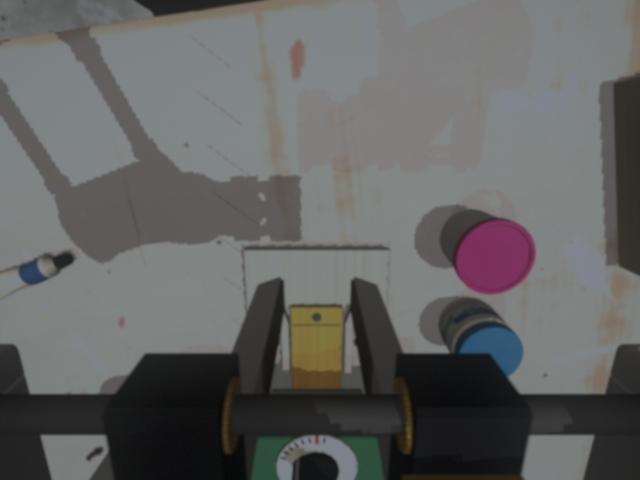

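The gauge is home: its rear is at press x about -105 (top -104.5, wrist -106), flush with the guide fronts near (317,307) and square. Next is the knob. I'll go above it with the jaws across the bar, tool-y azimuth 122°.

```bash
python3 go.py .6423 .1444 .2 122.2
```

```text
dp [-205.4    0.4   -1.9] rot [-1.000e-02 -0.000e+00 -3.975e+01] rows 6.0 q [ 0.22  0.12  1.73 -0.    1.29 -1.22] t 11.8
```

```bash
python3 -m jog '[{"dp":[-40,0,-2],"rotation":[0,0,-7],"grip":0.6},{"dp":[-80,0,-2],"rotation":[0,0,-14],"grip":0.6},{"dp":[-120,0,-2],"rotation":[0,0,-21],"grip":0.6},{"dp":[-160,0,-2],"rotation":[0,0,-28],"grip":0.6},{"dp":[-195,0,-2],"rotation":[0,0,-35],"grip":0.6},{"dp":[-205,0,-2],"rotation":[0,0,-40],"grip":0.6},{"dp":[-205,0,-2],"rotation":[0,0,-40],"grip":0.6},{"dp":[-205,0,-2],"rotation":[0,0,-40],"grip":0.6}]'; python3 go.py .6423 .1444 .131 122.2
python3 - <<'E'
from h import *
c=cap('wrist');save(c['color'],'w5');P=cloud(c);m=(abs(P[...,2]-.150)<.006)&(np.hypot(P[...,0]-.642,P[...,1]-.144)<.035);p=P[m]
print(len(p)); print(cv2.minAreaRect((p[:,:2]*1000).astype(np.float32)) if len(p) else '')
E
```

```text
time_s: 12.47
position: [0.6409, 0.1438, 0.1973]
tcp_rot: [-0.003, -0.278, 0.961, 0.001]
force: [-0.3, 0.4, 0.2]
grip_width: 0.0568
dp [-1.9 -0.5 66.3] rot [ 0.18 -0.32  0.08] rows 2.0 q [ 0.11  0.41  1.32  0.    1.42 -2.02] t 12.4667
1642
((641.6054077148438, 144.85379028320312), (50.16461944580078, 13.926342964172363), 32.56001281738281)
```

View pics/w5.png

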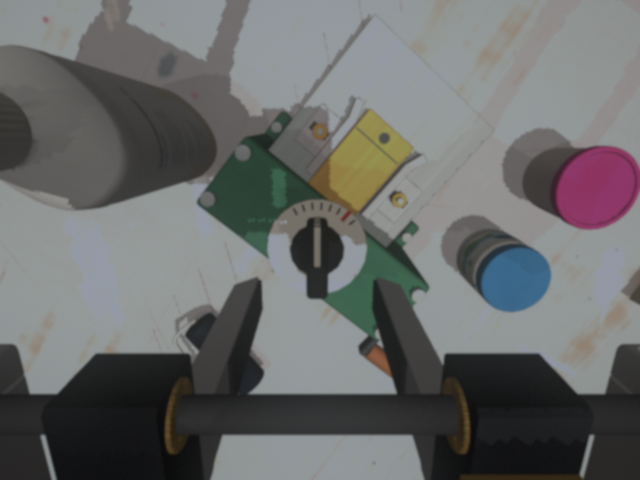

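The pointer points at (317,220) and the red mark is at (346,215), so the turn is clockwise by about 40°. The fingers straddle the bar. Descend and grip.

```bash
python3 -m jog '[{"dp":[-0.5,0,25],"rotation":[0,0,0],"grip":0.6},{"dp":[-0.5,0,50],"rotation":[0,0,0],"grip":0.6},{"dp":[-0.5,0,63],"rotation":[0,0,0],"grip":0.6},{"dp":[-0.5,0,66],"rotation":[0,0,0],"grip":0.6},{"dp":[-0.5,0,66],"rotation":[0,0,0],"grip":0.6}]'; python3 -m jog '[{"dp":[0,0,0],"rotation":[0,0,0],"grip":0.3},{"dp":[0,0,0],"rotation":[0,0,0],"grip":0.1},{"dp":[0,0,0],"rotation":[0,0,0],"grip":0.1},{"dp":[0,0,0],"rotation":[0,0,0],"grip":0.1},{"dp":[0,0,0],"rotation":[0,0,0],"grip":0.1},{"dp":[0,0,0],"rotation":[0,0,0],"grip":0.1},{"dp":[0,0,0],"rotation":[0,0,0],"grip":0.1},{"dp":[0,0,0],"rotation":[0,0,0],"grip":0.1}]' 30; python3 go.py .6423 .1444 .131 82.5
```

```text
time_s: 12.93
position: [0.6403, 0.1448, 0.1339]
tcp_rot: [-0.002, -0.279, 0.96, 0.0]
force: [-0.1, 0.1, -0.3]
grip_width: 0.0566
time_s: 13.6
position: [0.6425, 0.1447, 0.1352]
tcp_rot: [0.0, -0.279, 0.96, 0.0]
force: [-0.3, 0.8, 1.1]
grip_width: 0.0138
dp [ 0.4 -0.2  4.2] rot [3.000e-02 1.000e-02 3.994e+01] rows 6.0 q [ 0.12  0.44  1.42  0.    1.28 -2.02] t 13.6
```

Gripped at 13.8 mm, which matches the 14 mm bar. Now turn it 40° clockwise.

```bash
python3 -m jog '[{"dp":[0,0,0],"rotation":[0,0,6],"grip":0.1},{"dp":[0,0,0],"rotation":[0,0,12],"grip":0.1},{"dp":[0,0,0],"rotation":[0,0,18],"grip":0.1},{"dp":[0,0,0],"rotation":[0,0,24],"grip":0.1},{"dp":[0,0,0],"rotation":[0,0,30],"grip":0.1},{"dp":[0,0,0],"rotation":[0,0,36],"grip":0.1},{"dp":[0,0,0],"rotation":[0,0,40],"grip":0.1},{"dp":[0,0,0],"rotation":[0,0,40],"grip":0.1}]'; python3 -m jog '[{"dp":[0,0,0],"rotation":[0,0,0],"grip":0.1},{"dp":[0,0,0],"rotation":[0,0,0],"grip":0.1},{"dp":[0,0,0],"rotation":[0,0,0],"grip":0.6},{"dp":[0,0,0],"rotation":[0,0,0],"grip":0.6},{"dp":[0,0,0],"rotation":[0,0,0],"grip":0.6},{"dp":[0,0,-30],"rotation":[0,0,0],"grip":0.6},{"dp":[0,0,-65],"rotation":[0,0,0],"grip":0.6},{"dp":[0,0,-65],"rotation":[0,0,0],"grip":0.6}]'
python3 - <<'E'
from h import *
c=cap('wrist');save(c['color'],'w6');P=cloud(c);m=(abs(P[...,2]-.150)<.006)&(np.hypot(P[...,0]-.642,P[...,1]-.144)<.035);p=P[m]
print(len(p)); print(cv2.minAreaRect((p[:,:2]*1000).astype(np.float32)) if len(p) else '')
E
python3 gm.py
```

```text
time_s: 14.27
position: [0.6426, 0.1443, 0.1352]
tcp_rot: [0.0, 0.066, 0.998, -0.0]
force: [-0.6, -0.4, 2.2]
grip_width: 0.0138
time_s: 14.93
position: [0.6462, 0.1451, 0.2067]
tcp_rot: [0.006, 0.066, 0.998, 0.001]
force: [1.2, 0.1, 1.0]
grip_width: 0.05
1553
((641.1659545898438, 145.06704711914062), (13.793601989746094, 49.794921875), 82.0323257446289)
top 377 [-105.1  -11.4] [-30.5  27. ] rear by y-bin [(-16, np.float64(-105.0)), (-8, np.float64(-103.8)), (0, np.float64(-104.7)), (8, np.float64(-103.8)), (16, np.float64(-104.6))] z 0.023946162594715423
wrist 4686 [-104.7  -25.7] [-30.   27.2] rear by y-bin [(-24, np.float64(-104.6)), (-16, np.float64(-104.6)), (-8, np.float64(-104.6)), (0, np.float64(-104.6)), (8, np.float64(-104.6)), (16, np.float64(-104.6))] z 0.02476891222390165
tcp 0.17510629714710158 0.5638617972256306 [0.64244721 0.14453618 0.19991371] [ 0.0356613  -0.23035873 -0.71410828]
```

View pics/w6.png

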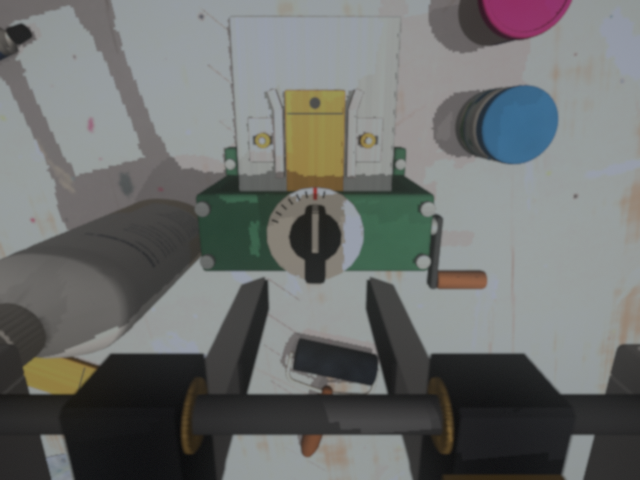

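The pointer at (316,208) is in line with the red mark at (315,193). The bar axis is 0.5° off the press axis, so the knob is at about 1.2. The gauge's rear end is level with the guide fronts at row 90, and the arm is clear. Handing in.

```bash
python3 -c "
from bench import robot
print(robot.hand_in())"
```

```text
the job is handed in; nothing more can be done
None
```

The press is set and the job is handed in, after about 15 s of robot time; the hand-in reports no verdict.

I picked up the brass gauge nearest the base and slid it between the guides, under the raised roller. I then pushed it home from behind with the closed fingers and turned the knob about 40° clockwise to the red mark.

**Last checks:**
- **Gauge:** The rear end is at press x -104.6 mm in both the top and wrist views, against a target of -105. It is square, and its top is at about 24 mm, so it lies flat on the bed. It was already home before I turned the knob, which then stood at about 0.5 rad.
- **Knob:** The pointer is on the mark within about 0.5°, so the knob is at about 1.2 rad.
- **Roller:** I did not measure the force on the gauge. That it bears on the gauge is inferred from the knob value being past the contact point near 1.0.
- **Surroundings:** The gripper was clear, about 50 mm above the knob. I did not re-measure the tape, tube, bottle, jar and tub, but no contact showed in the force readings.

One reading disagreed before the knob was turned: the top and wrist views put the rear end about 1.5 mm apart (-104.5 and -106). Both were within the 5 mm tolerance.

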